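# Cap the button-cell can with an upturned cup

## Task

Take the empty aluminium cup out of the sloped chute and turn it mouth-down onto the open steel can on the scale, rim on rim. While it sits there, push it straight down, firmly but without slamming, so that its rim presses the black ring of the can fully home; then let go and leave the cup standing centred, upright and still on the can as its cover. Leave the can standing on the scale where it is and do not push the phone, the screwdriver or the blue parts bin about.

Things in the scene. Friction and masses are not known exactly. Their poses are not given: they have to be found in the camera images.
- cup: plain aluminium cup, open straight cylinder, loose, about 0.12 kg (varies): 62 mm outer diameter, 70 mm long, wall and closed base 5 mm. At first it lies in the chute, axis sloping 35 degrees, mouth at the low end. Origin: centre of the outside of its base; z runs along its axis from base to open mouth (straight down when the cup is mouth-down)
- cup_rim (a point): centre of the cup's open mouth, in the plane of its rim, 70 mm along the cup's z axis from its origin
- can: plain steel can standing mouth-up on the pan of the scale, loose, about 0.5 kg, with used button cells at its bottom: 66 mm outer diameter, 65 mm tall, wall 4 mm. Origin: centre of its underside; z up
- can_mouth (a point): centre of the can's open mouth in the plane of its rim, 65 mm above the can's origin
- ring (a joint): how far the black plastic ring in the can's mouth is pushed down, m: 0 to 0.001 at the start (its flat top 6 to 5 mm proud of the can's rim), 0.006 fully home (flush), a hard stop. Slides straight down only, moves when pushed with about 8 N, stays where left
- ring_top (a point): centre of the flat top of the black ring, on the can's axis. The ring is 57 mm outer, 44 mm inner diameter; the cup's rim (52 to 62 mm diameter) covers its outer part and also the can's rim (58 to 66 mm), on which the cup lands when the ring is home
- chute: fixed chute: grey board 83 x 56 mm sloping 35 degrees, 9 mm side rails, 8 mm lip at its low end, on a 110 x 70 mm foot; high end 57 mm up. Origin: centre of the foot's underside; x level towards the high end (the low end faces roughly to the robot), z up. Middle of the lying cup: 18 mm towards -x, 59 mm up; its sides stand free for fingers, it lifts straight up out
- scale: fixed low grey spring scale, 130 x 130 x 34 mm, carrying a round white pan; origin centre of its underside, z up
- pan_top (a point): centre of the top of the scale's round pan (100 mm diameter), 56 mm above the bench at the start. The pan is spring-borne: it moves only straight down, by about 1 mm for each newton pressed on the can (the first 1 N or so does nothing) to a hard stop 12 mm down, reached at about 12 N, and rises again when let go. So the can sinks about 7 mm before the ring begins to move
- phone: bystander: a scrap phone lying flat, 150 x 74 x 9 mm; origin centre of its underside, x along its length
- driver: bystander: a screwdriver lying on the bench, 190 mm long; origin near its middle, x along it
- bin: bystander: a small blue open parts bin, 110 x 150 x 55 mm; origin centre of its underside
Mind the look-alikes: they are no part of the job. What is shaped like the can but orange or yellow is not meant.

How it is judged:
By the outcome, as a careful person would: the job done as asked, in the order asked, and still so for the second after the job is handed in, with the robot touching nothing.
It also fails if it takes over 51 s, if anything falls off the work surface, if the arm or the gripper's body presses on something with over 40 N, if the wrist force passes 120 N, or if a joint passes its speed limit or range.

## Robot

A 6-joint arm with a two-finger parallel gripper is mounted at the origin on the work surface. World frame = base frame: x ahead of the robot, y to its left, z up, the work surface at z = 0. Lengths are in mm, angles in rad, forces in N, time in s.
With the tool pointing down it reaches from about 200 to 875 mm from the base axis. Payload 3.4 kg.
Tool frame: the origin (TCP) lies at the very end of the fingers, on their centre line; the grasp point (between the pads) lies 19 mm behind it; z points along the fingers, y is the line along which they close (so a half turn about z gives the same grasp; the last joint's range is limited). The gripper opens to 94 mm and grips with 3 to 60 N. Pads are 16 mm wide; open, the fingers measure 119 mm over their backs; the gripper's body (75 mm by 177 mm) begins 78 mm behind the grasp point.
Start: joints at [-1.325, 0.276, 1.505, -0, 1.361, -0.121], TCP at [206.214, -536.788, 205.493] pointing down, gripper open.
Joint ranges: [-2.89, 2.89], [-0.75, 2.08], [0.22, 2.7], [-1.18, 4.32], [0.11, 2.71], [-2.7, 2.7]. Speed limits (rad/s): [2.57, 2.57, 3.14, 3.14, 3.14, 3.14].

## Interface

Orientations are given as [roll, pitch, yaw] about the fixed x, y, z axes, in that order (R = Rz(yaw) Ry(pitch) Rx(roll)).
In Python, from station import ctrl gives the robot as it stands.
- The arm moves only by the tool step_arm, never from a script. Its argument "series" is one flat list of numbers, 6 for each row, row after row: the shift along the tool's x, y, z in units of 40 mm (1.0 is 40 mm), then the turn, a rotation vector about the tool's x, y, z in units of 5 degrees (1.0 is 5 degrees). In form: [tx, ty, tz, wx, wy, wz, tx, ty, tz, wx, wy, wz, ...]. A call has 1 to 12 rows; each row shifts and turns the commanded pose from where the row before left it, along the tool's axes as they then stand; what a row does not reach is not made up. A row lasts 1/12 s, in which the tool goes at most 41.7 mm and 7.16 degrees, less where a joint would pass 70% of its speed; a pose out of reach is approached as far as the arm can. A call is refused whole if a number of a shift passes 1 or a number of a turn 1, either way. A call with a gripper value outside its range is refused whole. "fingers" is the opening, from 0 (shut) to 1 (fully open), set as the call begins (left out, the last holds). The fingers move at their own pace and stop on an object; "grip_force" is the grip in N (left out, the last holds). Time passes only in rows, so rows that do not move let the fingers close. It gives the time, the measured TCP pose, the force, the opening and the grip force at its end, in the units of the state.
- ctrl.sense(): the state, without advancing time (a new reading comes with each control period).
- ctrl.snapshot(name): name is "scene" or "side" or "wrist"; returns the picture (420x560x3 uint8, red, green, blue); there is no depth.
- ctrl.camera_params(name): a dict with "fx", "fy", "cx", "cy" (pixels), "pose" (4x4, takes a point from camera to world coordinates). Camera axes: x right, y down, z forward; pixel columns grow to the right and rows downward; lengths in mm; the calibration is good to about 2 mm. A picture is of the moment at which its call begins: read the wrist's pose just before it. camera_params takes no time and is no camera call; for the wrist camera it gives the pose at the moment of the call.
- ctrl.job_done(): hands the job in; it is judged then, once.
The state is a dict: "clock": time; "q": joint angles; "joint_velocities": joint speeds; "joint_torque": joint torques, N m; "position": TCP position; "eef_rot": TCP orientation; "force": force on the tool from outside, world axes, zero at the start; "wrist_torque": the same for the moment, N m; "finger_gap": opening from 0.0 (shut) to 1.0 (fully open); "gripper_force": force on a finger pad.
Only numpy, scipy, OpenCV 4.12 (cv2) and the standard library are available. Lean on these libraries where they do the work, as an engineer would, in place of code of your own. Each camera call takes 0.05 s, during which the arm holds its last target. There are 200 camera calls.

## Working session

There is one attempt and no reset: what is moved stays moved. The work goes in short steps, Python scripts to look and compute and a tool call to move; the robot and the scene stay as the last step left them, time stands still between calls to the robot, and variables do not carry over. Pictures are saved under pics/ and viewed, at most 11 in all, crops included, and the job is handed in when it is done.

Besides the shell and the picture viewer there is one more tool, called after "Emit:" in YAML: its name, and indented under it one key for each argument. step_arm: Moves the arm, as the interface text tells. Its arguments: {"type":"object","properties":{"series":{"type":"array","items":{"type":"number"}},"fingers":{"type":"number"},"grip_force":{"type":"number"}},"required":["series"]}

```bash
mkdir -p pics; ls
python3 - <<'E'
from station import ctrl
import cv2,numpy as np
print(ctrl.sense())
for n in("scene","side"):
    im=ctrl.snapshot(n); cv2.imwrite(f"pics/{n}0.png",im[:,:,::-1])
    p=ctrl.camera_params(n); print(n,p["fx"],p["cx"],p["cy"],np.round(p["pose"],3).tolist())
E
```

```text
pics
{'clock': 0.0, 'q': array([-1.32499186e+00,  2.76593724e-01,  1.50611910e+00, -2.52340077e-06,
        1.36070145e+00, -1.20986772e-01]), 'joint_velocities': array([ 0.00067023,  0.00014989,  0.00108351, -0.00105501,  0.0004561 ,
        0.0012279 ]), 'joint_torque': array([-4.53737875e-04, -4.04585946e+01, -2.37234396e+01,  7.00757629e-02,
        3.44502821e-02, -1.26503519e-04]), 'position': array([ 206.06929875, -536.19618952,  204.61107088]), 'eef_rot': array([-3.13978405e+00, -2.17406277e-04,  3.66791573e-01]), 'force': array([0.03061769, 0.21262424, 0.07242551]), 'wrist_torque': array([-0.03457281,  0.0348065 , -0.03080399]), 'gripper_force': 0.0, 'finger_gap': 1.0004806343786548}
scene 491.33764965817744 281.49781184780363 199.37443466491226 [[0.776, 0.352, -0.524, 1252.982], [0.631, -0.416, 0.655, -785.646], [0.013, -0.839, -0.545, 789.109], [0.0, 0.0, 0.0, 1.0]]
side 388.87765766498325 274.29450004297473 208.07940645491226 [[-0.973, -0.137, 0.187, 440.615], [-0.231, 0.643, -0.73, 600.844], [-0.02, -0.753, -0.657, 632.111], [0.0, 0.0, 0.0, 1.0]]
```

View pics/scene0.png

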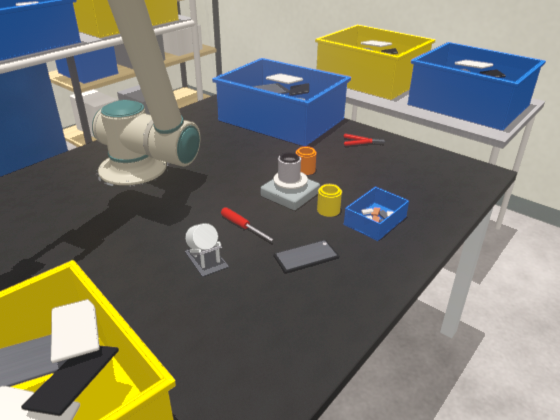

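View pics/side0.png

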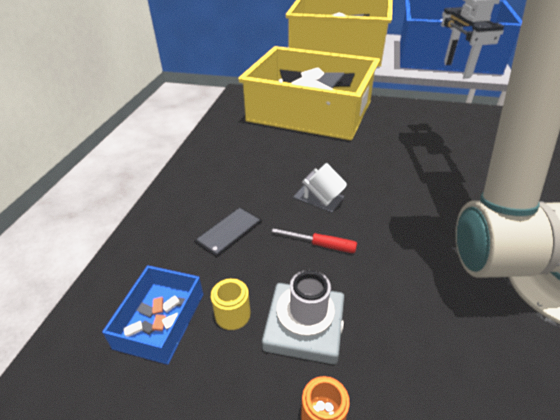

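Scene view: the cup lies in the chute at (203,240). There are three can shapes: grey on the scale at (290,165), yellow at (329,200) and orange at (306,160). The grey one on the white pan is the one meant, because it is steel and stands on the scale. In the side view the can mouth is at (311,285) and the cup at (325,185). I'll confirm with an enlarged crop.

```bash
cat > h.py <<'E'
from station import ctrl
import cv2,numpy as np
from scipy.spatial.transform import Rotation as Rn
def ray(n,u,v,P=None):
    p=P or ctrl.camera_params(n); T=np.array(p["pose"])
    d=T[:3,:3]@[(u-p["cx"])/p["fx"],(v-p["cy"])/p["fy"],1]; return T[:3,3],d
def at_z(n,u,v,z,P=None):
    o,d=ray(n,u,v,P); return o+d*(z-o[2])/d[2]
def proj(n,X,P=None):
    p=P or ctrl.camera_params(n); T=np.array(p["pose"])
    c=(np.atleast_2d(X)-T[:3,3])@T[:3,:3]
    return np.c_[p["fx"]*c[:,0]/c[:,2]+p["cx"],p["fy"]*c[:,1]/c[:,2]+p["cy"]]
E
python3 - <<'E'
from h import *
s=cv2.imread("pics/side0.png"); c=cv2.imread("pics/scene0.png")
def crop(i,x,y,w=100,h=75): return cv2.resize(i[y:y+h,x:x+w],(400,300),interpolation=cv2.INTER_CUBIC)
cv2.imwrite("pics/crops.png",np.vstack([np.hstack([crop(s,260,260),crop(s,270,150)]),np.hstack([crop(c,240,135),crop(c,160,205)])]))
print("can mouth",at_z("side",311,285,121),at_z("scene",289,158,121))
print("cup mid",at_z("side",325,185,59),at_z("scene",203,240,59))
E
```

```text
can mouth [483.44475333 205.70233676 121.        ] [489.10190782 200.72139518 121.        ]
cup mid [ 504.00210692 -143.08296912   59.        ] [ 519.60964804 -169.69532788   59.        ]
```

View pics/crops.png

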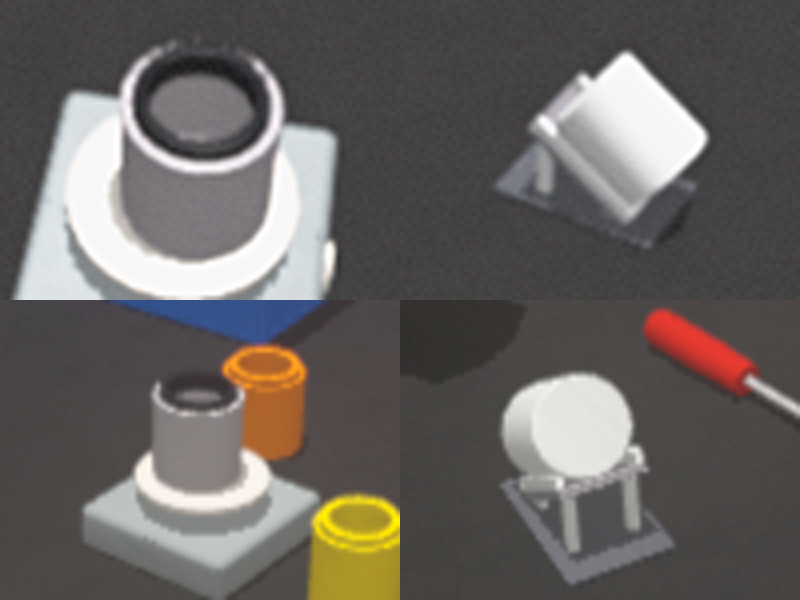

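The grey can with the black ring stands on the white pan, so it is confirmed. The cup's base faces the scene camera. Next I work out the chute's heading from its foot corners.

Run:
```python
from h import *
for n,pts in (("side",[(293.75,196.25),(332.5,211.75),(343.75,196.25)]),("scene",[(185.75,251.25),(203.75,275.75),(228.25,266.25)])):
    P=[at_z(n,u,v,3) for u,v in pts]; print(n,np.round(P,0).tolist())
    for a,b in((0,1),(1,2)):
        d=(P[b]-P[a])[:2]; print(np.linalg.norm(d),np.degrees(np.arctan2(d[1],d[0])))
print("base?",at_z("scene",205,236.7,79))
```

```text
side [[581.0, -153.0, 3.0], [478.0, -114.0, 3.0], [458.0, -179.0, 3.0]]
110.27614982877662 159.50583492388577
68.09764460597378 -107.62584160657292
scene [[464.0, -182.0, 3.0], [566.0, -216.0, 3.0], [586.0, -155.0, 3.0]]
107.13156806614326 -18.554295381319523
64.87165115381843 71.66402358847735
base? [ 533.97859252 -174.75089534   79.        ]
```

The chute heading is about -19.3°, the foot centre about (522,-167), and so the middle of the cup about (505,-161,59). I'll turn the tool and move over it to look with the wrist camera.

Emit:
step_arm:
  series: [0,0,-0.2,0,0,1,0,0,-0.2,0,0,1,0,0,-0.2,0,0,1,0,0,-0.2,0,0,1,0,0,-0.2,0,0,1,0,0,-0.2,0,0,1,0,0,-0.2,0,0,1,0,0,-0.2,0,0,1,0.33,-0.94,0,0,0,0,0.33,-0.94,0,0,0,0,0.33,-0.94,0,0,0,0,0.33,-0.94,0,0,0,0]

```text
clock: 1.1
position: [305.5, -410.2, 269.0]
eef_rot: [-3.141, 0.001, -0.333]
force: [-0.0, -0.2, 1.3]
finger_gap: 0.998
gripper_force: 0.0
```

Emit:
step_arm:
  series: [0.33,-0.94,0,0,0,0,0.33,-0.94,0,0,0,0,0.33,-0.94,0,0,0,0,0.33,-0.94,0,0,0,0,0.33,-0.94,0,0,0,0,0.33,-0.94,0,0,0,0,0.33,-0.94,0,0,0,0,0.33,-0.94,0,0,0,0,0,0,0,0,0,0,0,0,0,0,0,0]

```text
clock: 1.93
position: [503.4, -159.8, 268.8]
eef_rot: [3.141, 0.001, -0.327]
force: [-0.7, 0.2, 0.2]
finger_gap: 1.002
gripper_force: 0.0
```

Run:
```python
from h import *
s=ctrl.sense(); print(s["clock"],s["q"],s["position"],s["eef_rot"])
p=ctrl.camera_params("wrist"); im=ctrl.snapshot("wrist"); cv2.imwrite("pics/w1.png",im[:,:,::-1])
np.save("w1.npy",p,allow_pickle=True); print(p)
```

```text
1.9333 [-4.39041535e-01  1.75652289e-01  1.48431751e+00 -2.50266326e-04
  1.48286884e+00  1.45879230e+00] [ 503.4018609  -159.83856513  268.81475892] [ 3.14148421e+00  1.26603679e-03 -3.27015450e-01]
{'fx': 372.19985610143533, 'fy': 372.19985610143533, 'cx': 284.0888270923437, 'cy': 210.05673385203568, 'pose': array([[-3.21088881e-01, -9.08318769e-01, -2.68065188e-01,
         5.82607666e+02],
       [-9.47047986e-01,  3.08384584e-01,  8.94374706e-02,
        -1.86547165e+02],
       [ 1.42943826e-03,  2.82587974e-01, -9.59240321e-01,
         4.47564455e+02],
       [ 0.00000000e+00,  0.00000000e+00,  0.00000000e+00,
         1.00000000e+00]])}
```

View pics/w1.png

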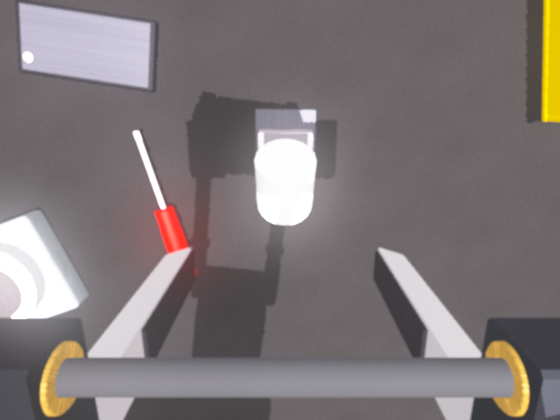

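The wrist view shows the cup end-on to the image's vertical, from (286,140) at the base down to (285,225) at the mouth. It is lined up with the tool. The foot's far corners are at (256,110) and (316,110). I'll fit the cup pose to the silhouette.

Run:
```python
from h import *
from scipy.optimize import least_squares
p=np.load("w1.npy",allow_pickle=True).item(); im=cv2.imread("pics/w1.png")
g=im.min(2); m=(g>170).astype(np.uint8); n,l,st,c=cv2.connectedComponentsWithStats(m)
i=l[185,285]; print(st[i],c[i]); m=(l==i)
for r in range(136,230,8):
    w=np.where(m[r])[0]; print(r,(w.min(),w.max()) if len(w) else None, end=";")
def hull(x,y,yaw,z=59):
    a=np.array([-np.cos(.611)*np.cos(yaw),-np.cos(.611)*np.sin(yaw),-np.sin(.611)])
    u=np.array([-np.sin(yaw),np.cos(yaw),0]); v=np.cross(a,u); t=np.linspace(0,2*np.pi,72)
    C=np.array([x,y,z]); X=np.vstack([C+s*35*a+31*(np.outer(np.cos(t),u)+np.outer(np.sin(t),v)) for s in(-1,1)])
    return cv2.convexHull(proj("wrist",X,p).astype(np.float32))[:,0]
rows=np.arange(160,218,3); obs=[(np.where(m[r])[0].min(),np.where(m[r])[0].max()+1) for r in rows]
bot=np.where(m[:,285])[0].max()+1
def edges(h):
    k=np.zeros((4200,5600),np.uint8); cv2.fillPoly(k,[np.round(h*10).astype(int)],1); 
    e=[(lambda w:(w.min()/10,w.max()/10) if len(w) else (285,285))(np.where(k[r*10+5])[0]) for r in rows]
    return np.array(e),np.where(k[:,2850])[0].max()/10
def f(q):
    e,b=edges(hull(q[0],q[1],q[2])); return np.r_[(e-np.array(obs)).ravel(),3*(b-bot)]
s=least_squares(f,[504,-161,-.335],diff_step=[2e-3,6e-3,.05],x_scale=[1,1,.02]); print(s.x,np.degrees(s.x[2]),np.abs(s.fun).mean(),s.fun[-1])
print([np.round(at_z("wrist",u,v,3,p),0) for u,v in((256,110),(316,110))])
x=ctrl.snapshot
```

```text
[ 254  129   63   97 5326] [284.84716485 175.22211791]
136 (np.int64(257), np.int64(313));144 (np.int64(258), np.int64(313));152 (np.int64(256), np.int64(314));160 (np.int64(254), np.int64(316));168 (np.int64(255), np.int64(315));176 (np.int64(255), np.int64(314));184 (np.int64(256), np.int64(314));192 (np.int64(256), np.int64(313));200 (np.int64(256), np.int64(313));208 (np.int64(257), np.int64(311));216 (np.int64(262), np.int64(307));224 (np.int64(274), np.int64(296));[ 5.01891998e+02 -1.60923991e+02 -3.41507738e-01] -19.56695204363791 0.4536585365853671 0.29999999999998295
[array([ 583., -153.,    3.]), array([ 561., -219.,    3.])]
```

Emit:
step_arm:
  series: [0.38,0.02,0.7,0,0,0.18,0.38,0.02,0.7,0,0,0,0.38,0.02,0.7,0,0,0,0,0,0,0,-1,0,0,0,0,0,-1,0,0,0,0,0,-1,0,0,0,0,0,-1,0,0,0,0,0,0,0,0,0,0,0,0,0,0,0,0,0,0,0]

```text
clock: 2.82
position: [543.9, -180.0, 185.6]
eef_rot: [3.141, 0.348, -0.349]
force: [-0.3, -0.3, 0.1]
finger_gap: 1.0
gripper_force: 0.0
```

```bash
cat >> h.py <<'E'
def delta(target):
    s=ctrl.sense(); R=Rn.from_euler("xyz",s["eef_rot"]).as_matrix()
    print("pos",np.round(s["position"],1),"q",np.round(s["q"],2),"toolx,y,z",np.round(R.T,3).tolist())
    print("shift in tool units",np.round(R.T@(np.array(target)-s["position"])/40,3), "F",np.round(s["force"],1),"gap",round(s["finger_gap"],3),"t",s["clock"])
    return R
E
python3 -c "
from h import *
delta([500.1,-160.2,44])"
```

```text
pos [ 543.9 -180.   185.6] q [-0.42  0.5   1.26 -0.03  1.73  1.5 ] toolx,y,z [[0.883, -0.321, -0.341], [-0.342, -0.94, 0.0], [-0.321, 0.116, -0.94]]
shift in tool units [ 0.082 -0.092  3.735] F [-0.3 -0.3  0.1] gap 1.0 t 2.8167
```

Emit:
step_arm:
  series: [0.04,-0.046,0.46,0,0,0,0.04,-0.046,0.46,0,0,0,0,0,0.46,0,0,0,0,0,0.46,0,0,0,0,0,0.46,0,0,0,0,0,0.46,0,0,0,0,0,0.4,0,0,0,0,0,0.3,0,0,0,0,0,0.2,0,0,0,0,0,0.07,0,0,0,0,0,0,0,0,0,0,0,0,0,0,0]

```text
clock: 3.82
position: [501.4, -159.7, 45.2]
eef_rot: [3.141, 0.347, -0.347]
force: [-0.1, 0.6, -0.3]
finger_gap: 1.0
gripper_force: 0.0
```

Run:
```python
from h import *
delta([500.1,-160.2,44])
cv2.imwrite("pics/s2.png",cv2.resize(ctrl.snapshot("side")[120:240,240:400,::-1],(640,480),interpolation=cv2.INTER_CUBIC))
```

```text
pos [ 501.4 -159.7   45.2] q [-0.42  0.54  1.56 -0.03  1.39  1.51] toolx,y,z [[0.884, -0.32, -0.34], [-0.34, -0.94, 0.0], [-0.32, 0.115, -0.941]]
shift in tool units [-0.015  0.023  0.038] F [-0.1  0.6 -0.3] gap 1.0 t 3.8167
```

View pics/s2.png

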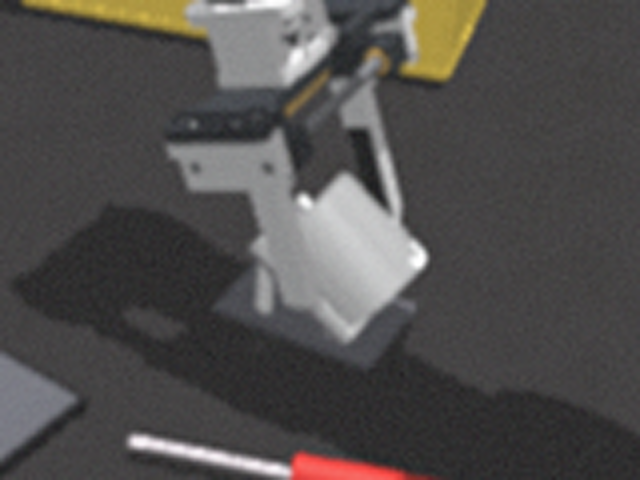

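The side view shows the fingers straddling the cup, the near fingertip at crop (300,305). I'll check it against the projected model before closing.

Run:
```python
from h import *
s=ctrl.sense(); R=Rn.from_euler("xyz",s["eef_rot"]).as_matrix(); T=s["position"]
a=np.array([-.819*.942,.819*.335,-.574]); C=np.array([502.5,-161,59.]); nrm=np.array([-.574*.942,.574*.335,.819]); 
X=[C,C-35*a,C+35*a,C-35*a+31*nrm,C+35*a+31*nrm,C+35*a-31*nrm,T-R[:,1]*47,T-R[:,1]*47-8*R[:,0],T-R[:,1]*47+8*R[:,0],T-R[:,1]*47-19*R[:,2]]
for n,u in zip("mid base mouth basetop mouthtop mouthbot tip tip-x tip+x graspfinger".split(),proj("side",np.array(X))): print(n,np.round((u-[240,120])*4))
```

```text
mid [346. 243.]
base [306. 201.]
mouth [386. 284.]
basetop [335. 175.]
mouthtop [417. 260.]
mouthbot [357. 306.]
tip [309. 303.]
tip-x [321. 304.]
tip+x [298. 303.]
graspfinger [301. 276.]
```

The model agrees with the picture, so I close and then lift.

Emit:
step_arm:
  series: [0,0,0.03,0,0,0,0,0,0,0,0,0,0,0,0,0,0,0,0,0,0,0,0,0,0,0,0,0,0,0,0,0,0,0,0,0,0,0,0,0,0,0,0,0,0,0,0,0,0,0,0,0,0,0,0,0,0,0,0,0]
  fingers: 0.5
  grip_force: 40

```text
clock: 4.7
position: [500.7, -159.4, 43.0]
eef_rot: [3.141, 0.349, -0.347]
force: [0.2, -1.0, 0.2]
finger_gap: 0.661
gripper_force: 40.0
```

Emit:
step_arm:
  series: [-0.05,0,-0.14,0,0,0,-0.1,0,-0.28,0,0,0,-0.14,0,-0.39,0,0,0,-0.14,0,-0.39,0,0,0,-0.14,0,-0.39,0,0,0,-0.2,0,-0.55,0,0,0,-0.2,0,-0.55,0,0,0,-0.2,0,-0.55,0,0,0,-0.2,0,-0.55,0,0,0,-0.14,0,-0.39,0,0,0,-0.1,0,-0.28,0,0,0,0,0,0,0,0,0]

```text
clock: 5.7
position: [502.2, -159.8, 236.2]
eef_rot: [3.141, 0.343, -0.347]
force: [-0.3, -0.2, -0.9]
finger_gap: 0.664
gripper_force: 40.0
```

Emit:
step_arm:
  series: [0,0,-0.1,0,1,0,0,0,-0.1,0,1,0,0,0,-0.1,0,1,0,0,0,-0.1,0,1,0,0,0,-0.1,0,0,-1,0,0,-0.1,0,0,-1,0,0,-0.1,0,0,-1,0,0,-0.1,0,0,-1,0,0,0,0,0,-1,0,0,0,0,0,-1,0,0,0,0,0,-1,0,0,0,0,0,-1]

```text
clock: 6.7
position: [503.5, -160.1, 263.7]
eef_rot: [-3.14, 0.001, 0.355]
force: [0.5, 0.1, -2.1]
finger_gap: 0.664
gripper_force: 40.0
```

Emit:
step_arm:
  series: [0.2,-0.5,0,0,0,-0.5,0.22,-0.95,0,0,0,0,0.22,-0.95,0,0,0,0,0.22,-0.95,0,0,0,0,0.22,-0.95,0,0,0,0,0.22,-0.95,0,0,0,0,0.22,-0.95,0,0,0,0,0.22,-0.95,0,0,0,0,0.22,-0.95,0,0,0,0,0.1,-0.4,0,0,0,0,0,0,0,0,0,0,0,0,0,0,0,0]

```text
clock: 7.7
position: [449.7, 185.2, 263.7]
eef_rot: [3.141, 0.002, 0.397]
force: [-0.0, -0.2, -1.8]
finger_gap: 0.665
gripper_force: 40.0
```

Run:
```python
from h import *
delta([443,185,270])
p=ctrl.camera_params("wrist"); im=ctrl.snapshot("wrist"); cv2.imwrite("pics/w3.png",im[:,:,::-1])
np.save("w3.npy",p,allow_pickle=True); print(proj("wrist",[[486,203,121]],p))
```

```text
pos [449.7 185.2 263.7] q [ 0.25  0.11  1.57 -0.    1.46  1.42] toolx,y,z [[0.922, 0.387, -0.002], [0.387, -0.922, 0.001], [-0.001, -0.001, -1.0]]
shift in tool units [-0.156 -0.061 -0.156] F [-0.  -0.2 -1.8] gap 0.665 t 7.7
[[280.02266043 152.10493218]]
```

View pics/w3.png

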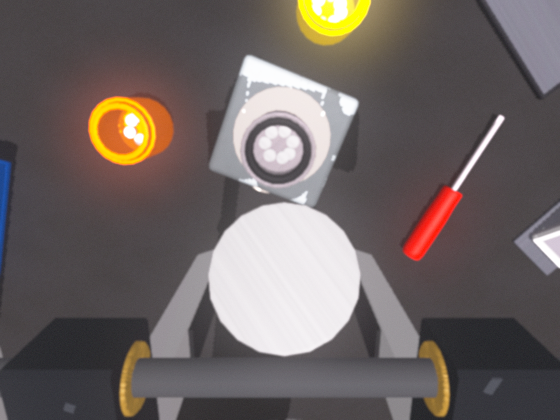

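The wrist view shows the can mouth with its black ring centred at about (278,148), clear of everything. The held cup's base disc is at about (285,279). I fit both.

Run:
```python
from h import *
from scipy.optimize import least_squares
p=np.load("w3.npy",allow_pickle=True).item(); im=cv2.imread("pics/w3.png"); g=im.max(2)
sub=np.zeros_like(g); sub[105:192,235:322]=1
m=((g<45)&(sub>0)).astype(np.uint8); n,l,st,c=cv2.connectedComponentsWithStats(m); i=1+np.argmax(st[1:,4]); print(st[i])
ct=max(cv2.findContours((l==i).astype(np.uint8),cv2.RETR_EXTERNAL,cv2.CHAIN_APPROX_NONE)[0],key=cv2.contourArea); e=cv2.fitEllipse(cv2.convexHull(ct)); print("ring",e)
for z in(121,126.5): print(at_z("wrist",*e[0],z,p))
# size check
o=at_z("wrist",*e[0],126.5,p); q=proj("wrist",[o+[28.5,0,0],o-[28.5,0,0]],p); print("expected dia px",np.linalg.norm(q[0]-q[1]))
# base disc
m=(im.min(2)>180).astype(np.uint8); n,l,st,c=cv2.connectedComponentsWithStats(m); i=l[290,285]; print(st[i])
ct=max(cv2.findContours((l==i).astype(np.uint8),cv2.RETR_EXTERNAL,cv2.CHAIN_APPROX_NONE)[0],key=cv2.contourArea); H=cv2.convexHull(ct)[:,0].astype(float)
s=ctrl.sense(); R=Rn.from_euler("xyz",s["eef_rot"]).as_matrix(); T=s["position"]
# cup pose: axis in tool xz plane, angle th from tool z towards -x; base centre B (tool)
def pts(B,th,k=0):
    a=np.array([-np.sin(th),0,np.cos(th)]); u=np.array([0,1,0.]); v=np.cross(a,u); t=np.linspace(0,2*np.pi,120)
    return T+(np.array(B)+31*(np.outer(np.cos(t),u)+np.outer(np.sin(t),v)))@R.T
def f(q):
    th=q[2]; a=np.array([-np.sin(th),0,np.cos(th)]); G=np.array([q[0],q[3],q[1]])
    P=proj("wrist",pts(G,th),p); return [np.min(np.hypot(*(P-h).T)) for h in H]
for th in np.radians([45,50,55,60]):
    a=np.array([-np.sin(th),0,np.cos(th)])
    # grasp at axis point: base = (0,0,-19+d) - s*a, solve s, y, d
    r=least_squares(lambda q:f([-(-q[0]*np.sin(th)),-19+q[2]-q[0]*np.cos(th),th,q[1]]),[30,0,0]); print(np.degrees(th),r.x,r.cost)
```

```text
Traceback (most recent call last):
ValueError: attempt to get argmax of an empty sequence
```

```bash
cat > fit.py <<'E'
from h import *
from scipy.optimize import least_squares
p=np.load("w3.npy",allow_pickle=True).item(); im=cv2.imread("pics/w3.png"); g=im.max(2)
print(g[148,232:325:2])
sub=np.zeros_like(g); sub[105:192,235:322]=1
m=((g<85)&(sub>0)).astype(np.uint8); n,l,st,c=cv2.connectedComponentsWithStats(m); i=1+np.argmax(st[1:,4]); print(st[i])
ct=max(cv2.findContours((l==i).astype(np.uint8),cv2.RETR_EXTERNAL,cv2.CHAIN_APPROX_NONE)[0],key=cv2.contourArea); e=cv2.fitEllipse(cv2.convexHull(ct)); print("ring",e)
for z in(121,126.5): print(at_z("wrist",*e[0],z,p))
o=at_z("wrist",*e[0],126.5,p); q=proj("wrist",[o+[28.5,0,0],o-[28.5,0,0]],p); print("expected dia px",np.linalg.norm(q[0]-q[1]))
m=(im.min(2)>180).astype(np.uint8); n,l,st,c=cv2.connectedComponentsWithStats(m); i=l[290,285]; print(st[i])
ct=max(cv2.findContours((l==i).astype(np.uint8),cv2.RETR_EXTERNAL,cv2.CHAIN_APPROX_NONE)[0],key=cv2.contourArea); H=cv2.convexHull(ct)[:,0].astype(float)+.0
s=ctrl.sense(); R=Rn.from_euler("xyz",s["eef_rot"]).as_matrix(); T=s["position"]; t=np.linspace(0,2*np.pi,240)
for deg in (45,50,55,60):
    th=np.radians(deg); a=np.array([-np.sin(th),0,np.cos(th)]); v=np.cross(a,[0,1,0])
    def f(q): # s: axis distance base->grasp point, y offset, d along tool z
        B=np.array([0,q[1],-19+q[2]])-q[0]*a
        P=proj("wrist",T+(B+31*(np.outer(np.cos(t),[0,1,0])+np.outer(np.sin(t),v)))@R.T,p); return [np.min(np.hypot(*(P-h).T)) for h in H]
    r=least_squares(f,[30,0,0]); print(deg,r.x,r.cost)
E
python3 fit.py
```

```text
[168 186 231 234 212 199 163  81  76  80  94 180 207 208 216 227 234 231
 225 217 209 209 210 211 210 208 216 230 237 238 234 224 215 209 211 174
  86  85  87 109 185 205 224 239 239 239 239]
[246 128  63  55 672]
ring ((276.5115051269531, 152.11463928222656), (58.778072357177734, 63.25843048095703), 120.23210144042969)
[484.82315852 205.78467492 121.        ]
[485.54278644 205.97634098 126.5       ]
expected dia px 67.4347205692947
[  208   191   153   165 18154]
45 [ 2.63132192e+01 -6.59627186e-03 -5.83871948e+00] 262.4915504415878
50 [25.32512278 -0.05110893 -9.52521818] 375.365566263279
55 [ 2.49577541e+01 -1.69287908e-02 -1.33412926e+01] 560.663310866916
60 [ 24.58640705  -0.04161355 -17.42197142] 854.2662536048491
```

```bash
sed -i 's/g<85/g<125/; s/^m=(im.min(2)>180).astype(np.uint8);/m=cv2.morphologyEx((im.min(2)>180).astype(np.uint8),cv2.MORPH_OPEN,np.ones((25,25)));/; s/(45,50,55,60)/(35,40,45,50,55)/; s/+.0$/; print("base",cv2.fitEllipse(H.astype(np.float32)))/' fit.py; python3 fit.py
python3 - <<'E'
import cv2,numpy as np
im=cv2.imread("pics/w3.png"); cv2.imwrite("pics/w3c.png",np.hstack([cv2.resize(im[195:365,200:370],(400,400)),cv2.resize(im[103:193,233:323],(400,400))]))
E
```

```text
[168 186 231 234 212 199 163  81  76  80  94 180 207 208 216 227 234 231
 225 217 209 209 210 211 210 208 216 230 237 238 234 224 215 209 211 174
  86  85  87 109 185 205 224 239 239 239 239]
[ 245  118   66   66 1457]
ring ((277.6116943359375, 150.2759246826172), (65.48089599609375, 65.97051239013672), 146.1721649169922)
[486.64585571 205.51385183 121.        ]
[487.33429848 205.7101515  126.5       ]
expected dia px 67.62903878679204
[  210   204   149   150 17954]
base ((283.9444274902344, 278.63128662109375), (151.2576141357422, 152.0509796142578), 171.48251342773438)
35 [26.03780484 -0.16671486  0.78767263] 8.297198397363118
40 [24.73349617 -0.22563714 -2.52265445] 13.49730727336461
45 [24.21735773 -0.12895208 -5.83854353] 35.07742831197186
50 [24.07493275 -0.20369636 -9.44587849] 92.99591678410657
55 [ 24.37374624  -0.12769282 -13.46949099] 214.04794247001664
```

View pics/w3c.png

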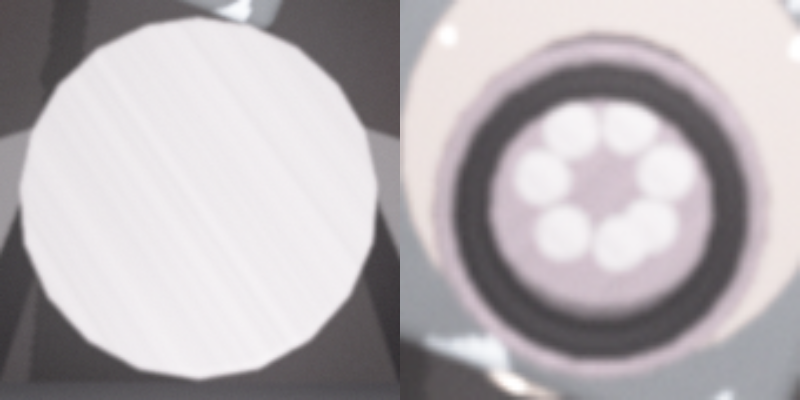

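With the tool vertical, the cup axis should be 35° off it (55-20). The fit at 35° is also the best, with the grasp point 26 mm from the base. The can centre is at about (487,205.5). I tilt by +35° and approach.

Emit:
step_arm:
  series: [0,0,0,0,1,0,0,0,0,0,1,0,0,0,0,0,1,0,0,0,0,0,1,0,0,0,0,0,1,0,0,0,0,0,1,0,0,0,0,0,1,0,0,0,0,0,0,0,0,0,0,0,0,0]

```text
clock: 8.5
position: [449.1, 183.0, 263.1]
eef_rot: [-3.142, -0.607, 0.392]
force: [0.4, -0.0, -0.8]
finger_gap: 0.661
gripper_force: 40.0
```

```bash
python3 -c "
from h import *
delta([496.6,209.5,189]); print(np.degrees(ctrl.sense()['eef_rot']))"
```

```text
pos [449.1 183.  263.1] q [ 0.12 -0.22  2.05  0.23  0.73  1.17] toolx,y,z [[0.759, 0.313, 0.571], [0.382, -0.924, -0.0], [0.528, 0.218, -0.821]]
shift in tool units [ 0.05  -0.159  2.291] F [ 0.4 -0.  -0.8] gap 0.661 t 8.5
[-179.99921483  -34.80416721   22.43478561]
```

Emit:
step_arm:
  series: [0.01,-0.03,0.3,0,0,0,0.01,-0.03,0.4,0,0,0,0.01,-0.03,0.4,0,0,0,0.01,-0.03,0.4,0,0,0,0.01,-0.03,0.4,0,0,0,0,-0.01,0.3,0,0,0,0,0,0.1,0,0,0,0,0,0,0,0,0,0,0,0,0,0,0]

```text
clock: 9.25
position: [499.7, 211.8, 190.6]
eef_rot: [3.141, -0.611, 0.395]
force: [-0.0, -0.7, -1.3]
finger_gap: 0.665
gripper_force: 40.0
```

Run:
```python
from h import *
R=delta([496.6,209.5,189]); T=ctrl.sense()["position"]
zt=R[:,2]; th=np.radians(35); a=R@[-np.sin(th),0,np.cos(th)]; G=T-18.2*zt; rim=G+44*a; print("axis",a,"rim",rim)
s=ctrl.snapshot("side")[:,:,::-1]; c=ctrl.snapshot("scene")[:,:,::-1]
cv2.imwrite("pics/side4.png",s); cv2.imwrite("pics/scene4.png",c)
cv2.imwrite("pics/both4.png",np.hstack([cv2.resize(s[210:350,250:375],(400,448),interpolation=cv2.INTER_CUBIC),cv2.resize(c[100:205,240:334],(400,448),interpolation=cv2.INTER_CUBIC)]))
```

```text
pos [499.7 211.8 190.6] q [ 0.19 -0.05  2.12  0.26  0.48  1.17] toolx,y,z [[0.756, 0.315, 0.574], [0.384, -0.923, 0.0], [0.53, 0.22, -0.819]]
shift in tool units [-0.101  0.024 -0.021] F [-0.  -0.7 -1.3] gap 0.665 t 9.25
axis [ 1.18136391e-04 -2.72717412e-04 -9.99999956e-01] rim [490.1001705  207.81155    161.52705448]
```

View pics/both4.png

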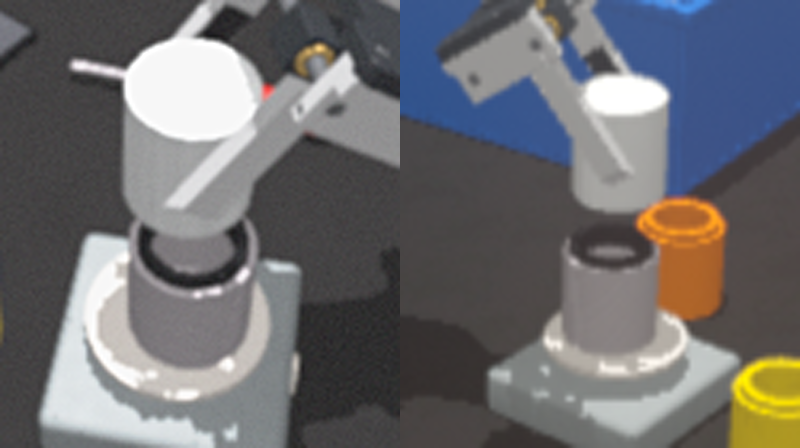

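The cup is upright and hovers about 35 mm above the can in both views. I'll measure the sideways offset of the cup from the can in both cameras.

Run:
```python
from h import *
s=cv2.imread("pics/side4.png").astype(int).sum(2)//3; c=cv2.imread("pics/scene4.png").astype(int).sum(2)//3
for n,r,a,b in(("s",242,282,340),("s",250,282,340),("s",300,284,335),("s",306,284,335)): print(n,r,a,s[r,a:b].tolist())
for n,r,a,b in(("c",140,274,304),("c",144,274,304),("c",164,272,304),("c",170,272,304)): print(n,r,a,c[r,a:b].tolist())
```

```text
s 242 282 [67, 66, 64, 65, 66, 64, 90, 154, 239, 254, 249, 247, 247, 247, 247, 247, 247, 247, 247, 247, 247, 247, 247, 247, 247, 247, 247, 247, 247, 247, 247, 247, 247, 247, 247, 247, 247, 247, 247, 247, 247, 247, 247, 247, 247, 248, 248, 240, 212, 182, 168, 162, 163, 167, 163, 166, 162, 153]
s 250 282 [61, 67, 66, 69, 64, 69, 103, 147, 154, 154, 150, 153, 156, 152, 159, 173, 212, 242, 253, 251, 249, 248, 248, 248, 247, 247, 247, 247, 247, 247, 247, 247, 247, 247, 247, 248, 248, 248, 248, 249, 249, 248, 241, 227, 221, 217, 215, 204, 171, 152, 150, 144, 144, 145, 145, 145, 143, 147]
s 300 284 [249, 245, 220, 196, 191, 173, 125, 112, 113, 113, 118, 118, 119, 121, 121, 130, 146, 160, 157, 154, 143, 133, 126, 112, 103, 103, 107, 130, 135, 142, 159, 187, 207, 224, 220, 168, 144, 143, 133, 121, 123, 122, 118, 115, 128, 170, 186, 170, 141, 132, 131]
s 306 284 [193, 195, 194, 195, 192, 177, 128, 109, 118, 121, 118, 118, 119, 119, 121, 122, 122, 121, 121, 121, 123, 121, 124, 121, 122, 124, 123, 126, 126, 124, 124, 125, 125, 121, 126, 120, 122, 121, 118, 120, 122, 117, 116, 118, 156, 191, 193, 195, 193, 178, 141]
c 140 274 [76, 76, 77, 76, 75, 79, 113, 145, 153, 161, 162, 158, 151, 149, 148, 146, 141, 137, 143, 160, 177, 166, 163, 162, 161, 158, 157, 150, 123, 100]
c 144 274 [75, 75, 76, 76, 76, 81, 110, 145, 153, 160, 162, 164, 165, 164, 165, 163, 163, 164, 164, 164, 163, 163, 162, 161, 160, 157, 155, 148, 120, 100]
c 164 272 [75, 75, 75, 75, 74, 78, 103, 119, 127, 125, 126, 128, 131, 133, 134, 131, 131, 129, 129, 129, 131, 135, 133, 133, 130, 128, 126, 123, 116, 109, 105, 106]
c 170 272 [74, 74, 74, 75, 75, 79, 106, 120, 127, 129, 127, 128, 129, 130, 131, 133, 133, 132, 132, 134, 132, 132, 131, 129, 129, 127, 125, 122, 112, 107, 105, 105]
```

```bash
cat > ax.py <<'E'
from h import *
from scipy.optimize import least_squares
P={n:ctrl.camera_params(n) for n in("side","scene")}
def col(n,x,y,r,row,side,z0):
    o=np.array(P[n]["pose"])[:3,3]; d=o[:2]-[x,y]; D=np.hypot(*d); al=np.arctan2(d[1],d[0])+side*np.arccos(r/D)
    t=[x+r*np.cos(al),y+r*np.sin(al)]; q=proj(n,[[*t,z0-25],[*t,z0+25]],P[n])
    return q[0,0]+(row-q[0,1])*(q[1,0]-q[0,0])/(q[1,1]-q[0,1])
def axis(obs,r,z0,x0=(487,206)):
    f=lambda v:[min((col(n,*v,r,row,sd,z0) for sd in(-1,1)),key=lambda c:abs(c-u))-u for n,row,u in obs]
    s=least_squares(f,x0); return s.x,np.round(s.fun,2)
E
python3 - <<'E'
from ax import *
print("cup",axis([("side",250,288.05),("scene",144,280),("scene",144,302)],31,195))
print("can",axis([("side",306,289.5),("side",306,328.1),("scene",167,278),("scene",167,300.1)],33,95))
E
```

```text
cup (array([489.81793023, 207.4592338 ]), array([-0.  ,  0.04, -0.04]))
can (array([484.96571113, 207.19992884]), array([-0.11,  0.1 , -0.28,  0.24]))
```

Emit:
step_arm:
  series: [-0.1,0,0.1,0,0,0,-0.1,0,0.1,0,0,0,-0.1,0,0.1,0,0,0,-0.1,0,0.1,0,0,0,-0.06,-0.01,0.07,0,0,0,-0.03,0,0.04,0,0,0,0,0,0,0,0,0,0,0,0,0,0,0]

```text
clock: 10.02
position: [494.3, 210.5, 162.0]
eef_rot: [3.141, -0.611, 0.395]
force: [-0.3, 0.6, -1.7]
finger_gap: 0.662
gripper_force: 40.0
```

Run:
```python
from h import *
R=delta([496.6,209.5,189]); T=ctrl.sense()["position"]
zt=R[:,2]; th=np.radians(35); a=R@[-np.sin(th),0,np.cos(th)]; G=T-18.2*zt; rim=G+44*a; print("axis",a,"rim",rim)
s=ctrl.snapshot("side")[:,:,::-1]; c=ctrl.snapshot("scene")[:,:,::-1]
cv2.imwrite("pics/side5.png",s); cv2.imwrite("pics/scene5.png",c)
cv2.imwrite("pics/both5.png",np.hstack([cv2.resize(s[210:350,250:375],(400,448),interpolation=cv2.INTER_CUBIC),cv2.resize(c[100:205,240:334],(400,448),interpolation=cv2.INTER_CUBIC)]))
s=s.astype(int).sum(2)//3;c=c.astype(int).sum(2)//3
for r,a,b in((262,282,296),(270,282,296),(310,284,294),(310,322,334)): print("s",r,a,s[r,a:b].tolist())
for r,a,b in((144,274,284),(144,294,304),(150,274,284),(150,294,304),(170,272,282),(170,294,304)): print("c",r,a,c[r,a:b].tolist())
```

```text
pos [494.3 210.5 162. ] q [ 0.18 -0.02  2.18  0.31  0.4   1.11] toolx,y,z [[0.756, 0.315, 0.574], [0.385, -0.923, 0.0], [0.529, 0.22, -0.819]]
shift in tool units [ 0.423  0.045 -0.528] F [-0.3  0.6 -1.7] gap 0.662 t 10.0167
axis [-2.73544563e-06 -9.09746049e-05 -9.99999996e-01] rim [484.66061109 206.4570405  132.87808927]
s 262 282 [71, 66, 66, 68, 67, 69, 65, 66, 66, 75, 114, 149, 155, 152]
s 270 282 [67, 70, 67, 70, 71, 67, 66, 67, 71, 94, 133, 150, 150, 155]
s 310 284 [250, 220, 191, 192, 195, 182, 143, 114, 111, 117]
s 310 322 [122, 120, 118, 122, 125, 136, 172, 194, 193, 192, 194, 182]
c 144 274 [75, 76, 77, 79, 101, 142, 150, 152, 149, 149]
c 144 294 [164, 163, 162, 159, 158, 153, 133, 101, 98, 98]
c 150 274 [76, 77, 77, 79, 99, 142, 152, 160, 161, 162]
c 150 294 [163, 162, 160, 158, 156, 150, 126, 109, 107, 108]
c 170 272 [75, 75, 75, 75, 75, 80, 109, 125, 124, 125]
c 170 294 [131, 130, 130, 128, 125, 123, 114, 109, 107, 107]
```

View pics/both5.png

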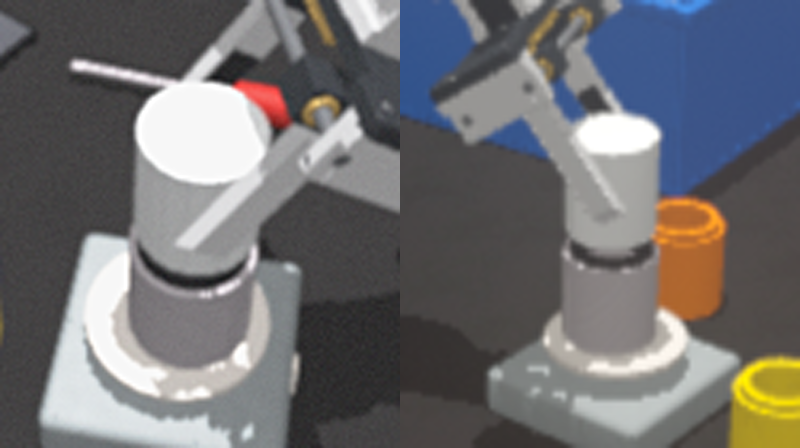

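Run:
```python
from ax import *
print("cup",axis([("side",262,291.85),("side",270,291.4),("scene",144,278.3),("scene",144,300.25),("scene",150,278.45),("scene",150,299.9)],31,172))
print("can",axis([("side",310,289.7),("side",310,327.6),("scene",170,277.7),("scene",170,299.8)],33,95))
```

```text
cup (array([484.1427929 , 206.93408739]), array([-0.16,  0.17,  0.07, -0.02, -0.14,  0.1 ]))
can (array([484.91850918, 206.06947366]), array([-0.2 ,  0.16, -0.26,  0.18]))
```

The cup is centred to about 1 mm. I trim slightly and descend slowly onto the ring.

Emit:
step_arm:
  series: [0.018,0.02,0.012,0,0,0,-0.014,0,0.02,0,0,0,-0.014,0,0.02,0,0,0,-0.014,0,0.02,0,0,0,-0.014,0,0.02,0,0,0,-0.014,0,0.02,0,0,0,-0.014,0,0.02,0,0,0,-0.014,0,0.02,0,0,0,-0.014,0,0.02,0,0,0,-0.014,0,0.02,0,0,0,0,0,0,0,0,0,0,0,0,0,0,0]
  grip_force: 50

```text
clock: 11.12
position: [495.4, 210.1, 153.4]
eef_rot: [3.141, -0.611, 0.395]
force: [-0.4, -0.8, -0.8]
finger_gap: 0.66
gripper_force: 50.0
```

Emit:
step_arm:
  series: [-0.014,0,0.02,0,0,0,-0.014,0,0.02,0,0,0,-0.014,0,0.02,0,0,0,-0.014,0,0.02,0,0,0,-0.014,0,0.02,0,0,0,0,0,0,0,0,0]

```text
clock: 11.62
position: [495.7, 210.2, 148.8]
eef_rot: [3.142, -0.612, 0.395]
force: [-3.0, 1.2, 4.6]
finger_gap: 0.663
gripper_force: 50.0
```

Emit:
step_arm:
  series: [-0.014,0,0.02,0,0,0,-0.014,0,0.02,0,0,0,-0.014,0,0.02,0,0,0,-0.014,0,0.02,0,0,0,-0.014,0,0.02,0,0,0,0,0,0,0,0,0]

```text
clock: 12.12
position: [495.9, 210.2, 144.2]
eef_rot: [3.141, -0.612, 0.394]
force: [-3.5, 0.6, 7.0]
finger_gap: 0.66
gripper_force: 50.0
```

Emit:
step_arm:
  series: [-0.014,0,0.02,0,0,0,-0.014,0,0.02,0,0,0,-0.014,0,0.02,0,0,0,-0.014,0,0.02,0,0,0,-0.014,0,0.02,0,0,0,0,0,0,0,0,0]

```text
clock: 12.62
position: [495.9, 210.2, 139.4]
eef_rot: [3.142, -0.613, 0.394]
force: [-4.1, 0.6, 7.6]
finger_gap: 0.663
gripper_force: 50.0
```

Emit:
step_arm:
  series: [-0.014,0,0.02,0,0,0,-0.014,0,0.02,0,0,0,-0.014,0,0.02,0,0,0,0,0,0,0,0,0]

```text
clock: 12.95
position: [496.0, 210.3, 136.7]
eef_rot: [3.142, -0.613, 0.394]
force: [-4.4, -0.1, 10.1]
finger_gap: 0.664
gripper_force: 50.0
```

Emit:
step_arm:
  series: [-0.014,0,0.02,0,0,0,-0.014,0,0.02,0,0,0,0,0,0,0,0,0]

```text
clock: 13.2
position: [496.4, 210.4, 135.4]
eef_rot: [3.141, -0.614, 0.394]
force: [-4.7, -0.5, 10.4]
finger_gap: 0.661
gripper_force: 50.0
```

Emit:
step_arm:
  series: [-0.007,0,0.01,0,0,0,-0.007,0,0.01,0,0,0,0,0,0,0,0,0]

```text
clock: 13.45
position: [496.8, 210.6, 135.4]
eef_rot: [3.141, -0.616, 0.394]
force: [-8.6, -2.0, 17.8]
finger_gap: 0.663
gripper_force: 50.0
```

The ring is home: 18 mm travel from contact to the hard stop (12 mm pan + 6 mm ring), 18 N. I ease up gently.

Emit:
step_arm:
  series: [0.014,0,-0.02,0,0,0,0.014,0,-0.02,0,0,0,0.014,0,-0.02,0,0,0,0.014,0,-0.02,0,0,0,0.014,0,-0.02,0,0,0,0.014,0,-0.02,0,0,0,0.014,0,-0.02,0,0,0,0.014,0,-0.02,0,0,0,0.014,0,-0.02,0,0,0,0.014,0,-0.02,0,0,0,0,0,0,0,0,0]

```text
clock: 14.37
position: [496.2, 210.2, 143.4]
eef_rot: [3.141, -0.613, 0.395]
force: [0.6, 2.5, 4.6]
finger_gap: 0.66
gripper_force: 50.0
```

```bash
python3 -c "
from h import *
delta([496,210.3,147.4]); print(ctrl.sense()['wrist_torque'])"
```

```text
pos [496.2 210.2 143.4] q [0.18 0.01 2.21 0.37 0.34 1.04] toolx,y,z [[0.755, 0.314, 0.575], [0.384, -0.923, 0.0], [0.531, 0.221, -0.818]]
shift in tool units [ 0.055 -0.004 -0.084] F [0.6 2.5 4.6] gap 0.66 t 14.3667
[ 0.39983034 -0.06469234  0.09078852]
```

Emit:
step_arm:
  series: [0.014,0,-0.02,0,0,0,0.014,0,-0.02,0,0,0,0.014,0,-0.02,0,0,0,0,0,0,0,0,0,0,0,0,0,0,0]

```text
clock: 14.78
position: [495.5, 209.8, 145.5]
eef_rot: [3.141, -0.611, 0.395]
force: [1.3, 1.3, 2.8]
finger_gap: 0.663
gripper_force: 50.0
```

Run:
```python
from h import *
delta([496,210.3,147.4])
s=ctrl.snapshot("side")[:,:,::-1]; c=ctrl.snapshot("scene")[:,:,::-1]
cv2.imwrite("pics/both6.png",np.hstack([cv2.resize(s[210:350,250:375],(400,448),interpolation=cv2.INTER_CUBIC),cv2.resize(c[100:205,240:334],(400,448),interpolation=cv2.INTER_CUBIC)]))
```

```text
pos [495.5 209.8 145.5] q [0.18 0.01 2.21 0.36 0.35 1.05] toolx,y,z [[0.756, 0.315, 0.574], [0.385, -0.923, 0.001], [0.53, 0.22, -0.819]]
shift in tool units [ 0.04  -0.006 -0.031] F [1.3 1.3 2.8] gap 0.663 t 14.7833
```

View pics/both6.png

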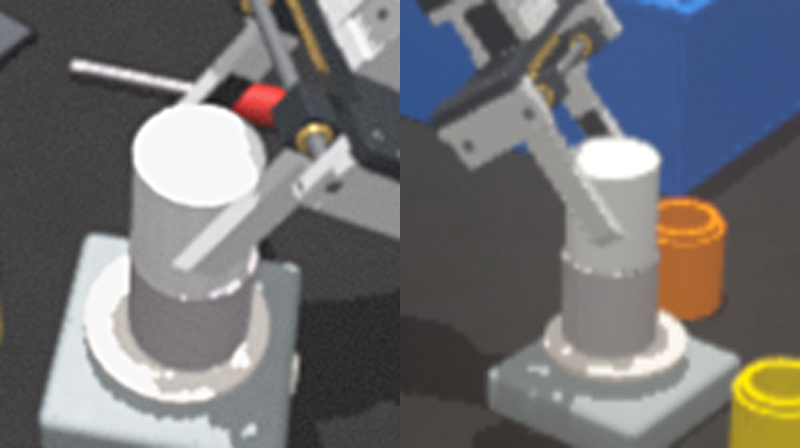

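The cup sits rim on rim, with no black showing, and is centred in both views. I ease the last 1.5 mm, then open.

Emit:
step_arm:
  series: [0.01,0,-0.015,0,0,0,0.01,0,-0.015,0,0,0,0,0,0,0,0,0,0,0,0,0,0,0]

```text
clock: 15.22
position: [494.9, 209.9, 146.6]
eef_rot: [3.141, -0.61, 0.395]
force: [1.0, -0.3, 1.3]
finger_gap: 0.658
gripper_force: 50.0
```

Emit:
step_arm:
  series: [0.007,0,-0.01,0,0,0,0,0,0,0,0,0,0,0,0,0,0,0]
  grip_force: 4

```text
clock: 15.47
position: [494.8, 210.0, 146.9]
eef_rot: [-3.141, -0.61, 0.395]
force: [1.2, -1.1, 1.0]
finger_gap: 0.668
gripper_force: 4.0
```

Emit:
step_arm:
  series: [0,0,0,0,0,0,0,0,0,0,0,0,0,0,0,0,0,0,0,0,0,0,0,0,0,0,0,0,0,0,0,0,0,0,0,0,0,0,0,0,0,0]
  fingers: 1

```text
clock: 16.05
position: [495.2, 210.0, 147.4]
eef_rot: [3.142, -0.611, 0.395]
force: [0.2, -0.3, 0.6]
finger_gap: 1.0
gripper_force: 0.0
```

Fingers open. I back out along the tool axis.

Emit:
step_arm:
  series: [0,0,-0.1,0,0,0,0,0,-0.2,0,0,0,0,0,-0.3,0,0,0,0,0,-0.4,0,0,0,0,0,-0.4,0,0,0,0,0,-0.4,0,0,0,0,0,-0.4,0,0,0,0,0,-0.4,0,0,0,0,0,0,0,0,0,0,0,0,0,0,0]

```text
clock: 16.88
position: [440.4, 186.9, 233.9]
eef_rot: [3.14, -0.614, 0.395]
force: [-0.6, -0.2, 0.0]
finger_gap: 1.001
gripper_force: 0.0
```

Run:
```python
from h import *
delta([496,210.3,147.4])
s=ctrl.snapshot("side")[:,:,::-1]; c=ctrl.snapshot("scene")[:,:,::-1]
cv2.imwrite("pics/both7.png",np.hstack([cv2.resize(s[210:350,250:375],(400,448),interpolation=cv2.INTER_CUBIC),cv2.resize(c[100:205,240:334],(400,448),interpolation=cv2.INTER_CUBIC)]))
```

```text
pos [440.4 186.9 233.9] q [ 0.13 -0.21  2.13  0.25  0.64  1.15] toolx,y,z [[0.755, 0.315, 0.576], [0.384, -0.923, 0.001], [0.532, 0.22, -0.818]]
shift in tool units [-0.012 -0.008  2.637] F [-0.6 -0.2  0. ] gap 1.001 t 16.8833
```

View pics/both7.png

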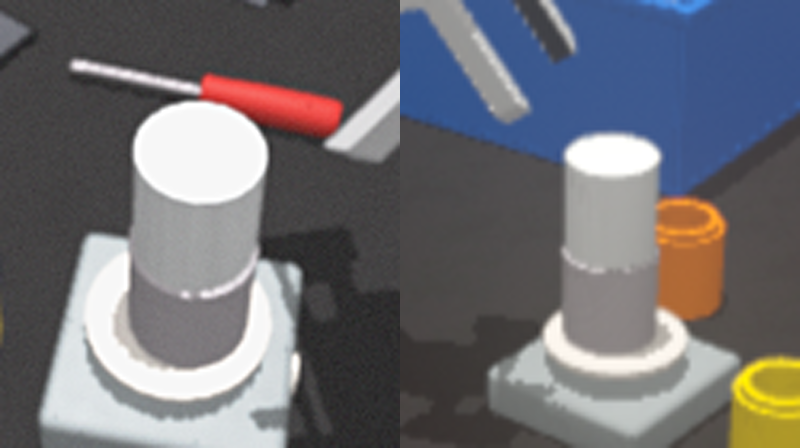

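The cup stands upright and centred on the can, no black ring shows, and the gripper is clear. I hand it in.

```bash
python3 -c "
from station import ctrl
print(ctrl.job_done())"
```

```text
the job is handed in; nothing more can be done
None
```

The cup is mouth-down and centred on the steel can with its ring pressed home (about 18 N at the pan's hard stop); I let go, backed the gripper clear and handed the job in at about 17 s, with no verdict returned.

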